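# Press a stone specimen tile flush in the mounting jig with a spacer

## Robot

A 6-joint arm with a two-finger parallel gripper is mounted at the origin on the work surface. World frame = base frame: x ahead of the robot, y to its left, z up, the work surface at z = 0. Lengths are in mm, angles in rad, forces in N, time in s.
With the tool pointing down it reaches from about 325 to 875 mm from the base axis. Payload 4.4 kg.
Tool frame: the origin (TCP) lies midway between the tips of the shut fingers; the grasp point (between the pads) lies behind it (robot.grip_depth is the z of the grasp point in the tool frame, in mm); z points along the fingers, y is the line along which they close (so a half turn about z gives the same grasp; the last joint's range is limited). The gripper opens to 85 mm and grips with 20 to 120 N. Pads are 22 mm wide; open, the fingers measure 114 mm over their backs; the gripper's body (76 mm by 85 mm) begins 54 mm behind the grasp point. The pads swing forward as they close: fully open they stand 13 mm farther back than shut.
Start: joints at [-1.274, 0.207, 1.542, -0, 1.393, -0.15], TCP at [248.954, -518.314, 231.282] pointing down, gripper open.
Joint ranges: [-2.73, 2.73], [-0.86, 2.22], [0.23, 2.46], [-1.11, 4.25], [0.08, 2.63], [-2.82, 2.82]. Speed limits (rad/s): [2.79, 2.79, 3.14, 3.14, 3.14, 3.14].

## Interface

Orientations are given as [roll, pitch, yaw] about the fixed x, y, z axes, in that order (R = Rz(yaw) Ry(pitch) Rx(roll)).
In Python, from station import robot gives the robot as it stands.
- The arm moves only by the tool arm_command, never from a script. Its argument "commands" is a list of rows, each a list of 3 entries, a list of its own where there are three numbers: the shift along the tool's x, y, z in cm, then the turn, a rotation vector about the tool's x, y, z in rad, then the closure, from 0 (fully open) to 1 (shut). A call has 1 to 20 rows; each row is the pose to reach, as a shift and turn from the pose commanded when the call began, along the tool's axes at that moment; what a row does not reach only later rows make up. A row lasts 1/12 s, in which the tool goes at most 41.7 mm and 7.16 degrees, less where a joint would pass 70% of its speed; a pose out of reach is approached as far as the arm can. A call with a gripper value outside its range is refused whole. The fingers move at their own pace and stop on an object; the grip force is fixed at half the most. Time passes only in rows, so rows that repeat a pose let the fingers close. It gives the time, the measured TCP pose, the force, the opening and the grip force at its end, in the units of the state.
- robot.observe(): the state, without advancing time (a new reading comes with each control period).
- robot.camera(name): name is "scene" or "top" or "wrist"; returns the picture (384x512x3 uint8, blue, green, red); there is no depth.
- robot.camera_info(name): a dict with "fx", "fy", "cx", "cy" (pixels), "view" (4x4, takes a point from world to camera coordinates). Camera axes: x right, y down, z forward; pixel columns grow to the right and rows downward; lengths in mm; the calibration is good to about 2 mm. A picture is of the moment at which its call begins: read the wrist's pose just before it. camera_info takes no time and is no camera call; for the wrist camera it gives the pose at the moment of the call.
- robot.close_job(): hands the job in; it is judged then, once.
The state is a dict: "clock": time; "qpos": joint angles; "qd": joint speeds; "joint_torque": joint torques, N m; "position": TCP position; "eef_rot": TCP orientation; "ft_force": force on the tool from outside, world axes, zero at the start; "torque": the same for the moment, N m; "opening": finger opening in mm; "grip_force": force on a finger pad.
Only numpy, scipy, OpenCV 4.12 (cv2) and the standard library are available. Lean on these libraries where they do the work, as an engineer would, in place of code of your own. Each camera call takes 0.05 s, during which the arm holds its last target. There are 200 camera calls.

## Task

Clear the working room in front of the jig: without lifting or tipping it, slide the lidded steel pot across the mounting plate until it stands inside the free marked ring. Then take the thin wooden spacer, lower it upright, lengthways along the tile's side, all the way down to the plate into the one gap beside the stone tile that is wide enough for it, and with it push the tile squarely against the stop on the other side. Finish while still holding the spacer in the gripper, keeping the tile pressed firmly flush (but not crushed) against that stop; do not let go, and leave the thick block, the glue stick and the beaker where they are.

Things in the scene. Friction and masses are not known exactly. Their poses are not given: they have to be found in the camera images.
- plate: dark steel mounting plate, 220 (x) x 340 (y) x 12 mm high, fixed to the bench in a position and yaw that vary. Origin: centre of its underside. All that stands on it stands 12 mm above the bench. The two pot rings lie on its -x half, the tile and stops on its +x half
- ring_free: the free marked ring, a thin white circle printed on the plate, inner radius 48 mm, centre 58 mm to -x and 113 mm to +y or to -y of the plate's centre in the plate's axes (varies; a low black dial, 44 mm across and 22 mm high, is at the other side). The other ring, where the pot starts, is 56 mm to -x of the plate's centre. Origin: the ring's centre, on the plate's top
- pot: lidded steel pot, about 0.3 kg: body 72 mm across, 34 mm high with its lid (lid rim 76 mm across), lid fixed on, with a black plastic grip knob 24 mm across from 39 to 65 mm above the underside; pushed high up without a firm grip it tips. Origin: centre of its underside; z up. It starts standing inside the other ring, nothing lies between the rings
- tile: loose white stone tile, about 0.25 kg, 70 (x) x 60 (y) x 22 mm high, lying on the plate between the two stops, a little skewed. Origin: centre of its underside, axes along its edges
- broad_stop: bright metal stop fixed to the plate: 90 (x) x 58 (y) x 22 mm high, square with the plate, on the +y or the -y side of the tile (varies). Origin: centre of its underside. Its centre is 68 mm from the plate's x axis, so its inner face is 39 mm from that axis; the gap from it to the tile is 3 to 15 mm, too narrow for the spacer
- slim_stop: bright metal stop fixed to the plate on the opposite side: 90 (x) x 20 (y) x 22 mm high, square with the plate. Origin: centre of its underside. Its centre is 68 mm from the plate's x axis, so its inner face is 58 mm from that axis; the gap from it to the tile is 22 to 34 mm
- spacer: thin wooden spacer, a loose block standing upright on the bench to the left or right of the plate: 60 (x) x 18 (y, its thickness) x 70 mm high, about 0.06 kg. Origin: centre of its underside; z up, x along its length
- thick_block: wooden block like the spacer but 40 mm thick (60 x 40 x 70 mm), on the bench on the other side of the plate; fits no gap; not to be used. Origin: centre of its underside
- glue_stick: upright glue stick, 29 mm across, 93 mm high, bystander. Origin: centre of its underside
- beaker: glass beaker, 70 mm across, 90 mm high, bystander. Origin: centre of its underside

How it is judged (in metres and radians):
On the way, in this order (a step that is already met when the one before it is completed fails the run):
1. the pot stands upright inside the free ring (horizontal distance between pot and ring_free below 0.014 m and z of pot in the frame of plate between 0.008 and 0.015 m and angle between pot's own z axis and vertical below 0.08 rad), for 0.2 s.
2. the spacer stands upright down on the plate in the gap between the tile and the slim stop (z of spacer in the frame of plate between 0.008 and 0.018 m and x of spacer in the frame of plate between 0.005 and 0.075 m and angle between the x axis of spacer and the x axis of plate, either way round below 0.12 rad and angle between spacer's own z axis and vertical below 0.12 rad and ((y of slim_stop in the frame of broad_stop above 0 m and y of spacer in the frame of broad_stop between 0.094 and 0.119 m) or (y of slim_stop in the frame of broad_stop below 0 m and y of spacer in the frame of broad_stop between -0.119 and -0.094 m))), for 0.1 s.
At the end, for the whole second after the job is handed in: Pot upright within 14 mm of the free ring's centre; spacer held by the fingers, upright, within 6 mm of the plate in the wide gap, clear of the slim stop, pressing the tile with over 2 N; tile flat, within 2 mm and 0.03 rad of flush with the broad stop, pressed on it with over 1 N (all of step 1 and z of spacer in the frame of plate between 0.008 and 0.018 m and x of spacer in the frame of plate between 0.005 and 0.075 m and angle between the x axis of spacer and the x axis of plate, either way round below 0.12 rad and angle between spacer's own z axis and vertical below 0.12 rad and ((y of slim_stop in the frame of broad_stop above 0 m and y of tile in the frame of broad_stop between 0.057 and 0.0612 m and y of spacer in the frame of broad_stop between 0.0945 and 0.102 m) or (y of slim_stop in the frame of broad_stop below 0 m and y of tile in the frame of broad_stop between -0.0612 and -0.057 m and y of spacer in the frame of broad_stop between -0.102 and -0.0945 m)) and angle between the x axis of tile and the x axis of plate, either way round below 0.03 rad and x of tile in the frame of plate between 0.01 and 0.07 m and z of tile in the frame of plate below 0.015 m and contact force between spacer and tile above 2 N and contact force between tile and broad_stop above 1 N and contact force between the fingers and spacer above 1 N and contact force between spacer and slim_stop below 0.5 N and contact force between the fingers and tile below 0.5 N and linear speed of tile below 0.02 m/s); the arm keeps its last pose, push and grip.
It fails at once if the pot is lifted more than 6 mm off the plate or tipped (z of pot in the frame of plate above 0.018 m or angle between pot's own z axis and vertical above 0.2 rad).
It fails at once if the tile is crushed: pressed with more than 45 N (contact force between spacer and tile above 45 N or contact force between tile and broad_stop above 45 N).
It fails at once if a bystander is moved more than 25 mm (distance of any of thick_block, glue_stick, beaker from where it was at the start of the episode above 0.025 m).
It also fails if it takes over 58 s, if anything falls off the work surface, if the arm or the gripper's body presses on something with over 40 N, if the wrist force passes 120 N, or if a joint passes its speed limit or range.

## Working session

There is one attempt and no reset: what is moved stays moved. The work goes in short steps, Python scripts to look and compute and a tool call to move; the robot and the scene stay as the last step left them, time stands still between calls to the robot, and variables do not carry over. Pictures are saved under pics/ and viewed, at most 10 in all, crops included, and the job is handed in when it is done.

Besides the shell and the picture viewer there is one more tool, called after "Call:" in YAML: its name, and indented under it one key for each argument. arm_command: Moves the arm, as the interface text tells. Its arguments: {"type":"object","properties":{"commands":{"type":"array","items":{"type":"array"}}},"required":["commands"]}

```bash
mkdir -p pics; ls; python3 - <<'E'
from station import robot
import cv2
s=robot.observe(); print(s, robot.grip_depth)
for n in("scene","top"):
    cv2.imwrite(f"pics/{n}0.png",robot.camera(n)); i=robot.camera_info(n); print(n,i)
E
```

```text
pics
{'clock': 0.0, 'qpos': array([-1.27349711e+00,  2.07451828e-01,  1.54298385e+00,  3.49815789e-05,
        1.39350514e+00, -1.50472479e-01]), 'qd': array([ 1.08781411e-03,  3.11797153e-04, -1.02718310e-04,  7.29358381e-04,
        4.81502617e-04,  1.13915944e-05]), 'joint_torque': array([ 1.32239093e-04, -3.83032572e+01, -2.91595960e+01, -1.11557251e-04,
        1.04620183e-02,  1.45515306e-07]), 'position': array([ 248.73628987, -517.56045643,  230.09352448]), 'eef_rot': array([-3.13927618e+00, -3.86031757e-04,  4.47765042e-01]), 'ft_force': array([ 0.96225607,  0.19628372, -1.04228207]), 'torque': array([-0.00040455, -0.03126451,  0.0121163 ]), 'grip_force': 0.0, 'opening': 85.39873808394263} -18.700000000000003
scene {'fx': 374.5349798953545, 'fy': 374.5349798953545, 'cx': 258.6659112687508, 'cy': 192.27426881658081, 'view': array([[ 4.47410348e-01,  8.94095294e-01,  2.04348959e-02,
        -2.09806474e+02],
       [ 4.71950323e-01, -2.16634516e-01, -8.54594862e-01,
        -1.97193909e+02],
       [-7.59662341e-01,  3.91998840e-01, -5.18893087e-01,
         1.23020259e+03],
       [ 0.00000000e+00,  0.00000000e+00,  0.00000000e+00,
         1.00000000e+00]])}
top {'fx': 374.0651693904139, 'fy': 374.0651693904139, 'cx': 255.69289535013115, 'cy': 190.92161884610664, 'view': array([[-1.03324479e-02, -9.99944875e-01, -1.86732015e-03,
        -1.37980958e+01],
       [-9.88449586e-01,  1.04959953e-02, -1.51186141e-01,
         5.27506720e+02],
       [ 1.51197406e-01,  2.83628910e-04, -9.88503548e-01,
         7.82007733e+02],
       [ 0.00000000e+00,  0.00000000e+00,  0.00000000e+00,
         1.00000000e+00]])}
```

```bash
python3 - <<'E'
import cv2
a=cv2.imread("pics/top0.png");cv2.imwrite("pics/top0b.png",cv2.resize(a,(800,600),interpolation=cv2.INTER_CUBIC))
E
```

```text
(no output)
```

View pics/top0b.png

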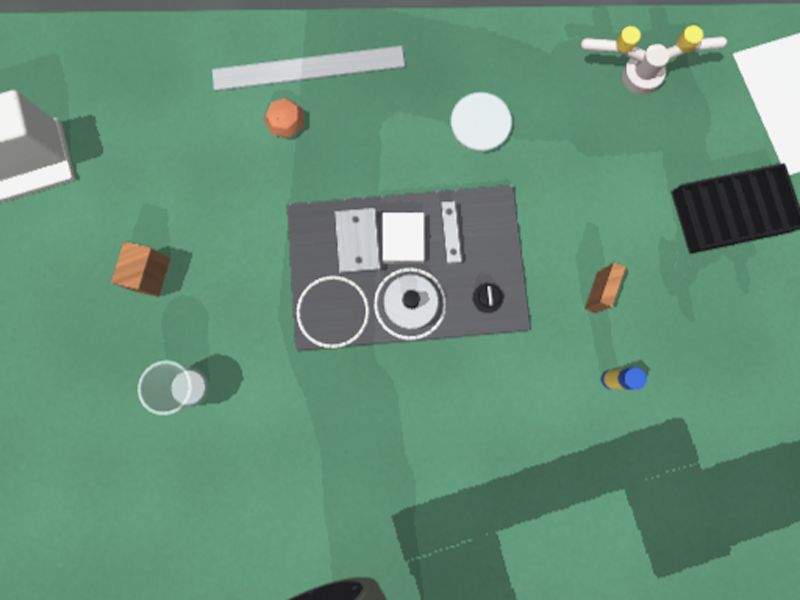

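View pics/scene0.png

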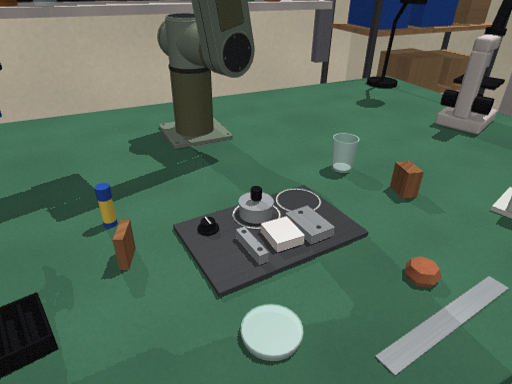

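```bash
python3 - <<'E'
import cv2
a=cv2.imread("pics/top0.png")
cv2.imwrite("pics/crop1.png",cv2.resize(a[112:232,180:340],None,fx=5,fy=5,interpolation=cv2.INTER_CUBIC))
cv2.imwrite("pics/crop2.png",cv2.resize(a[160:210,360:430],None,fx=10,fy=10,interpolation=cv2.INTER_CUBIC))
E
```

```text
(no output)
```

View pics/crop1.png

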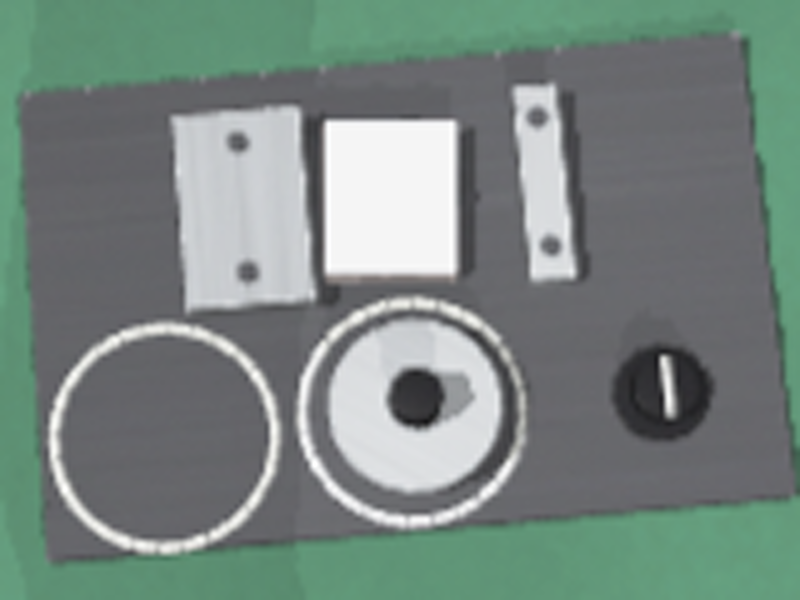

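View pics/crop2.png

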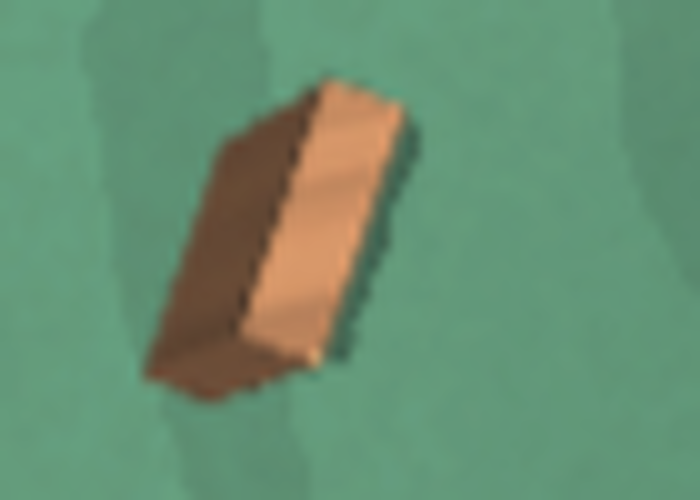

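```bash
cat >h.py <<'E'
from station import robot
import numpy as np, cv2
def p2w(n,uv,z,info=None):
    i=info or robot.camera_info(n);V=i["view"];uv=np.atleast_2d(np.array(uv,float))
    d=np.c_[(uv[:,0]-i["cx"])/i["fx"],(uv[:,1]-i["cy"])/i["fy"],np.ones(len(uv))]@V[:3,:3]
    c=-V[:3,:3].T@V[:3,3]
    return c+d*((z-c[2])/d[:,2])[:,None]
def crop(UV,s,ox,oy): return (np.atleast_2d(UV)+.5)/s-.5+[ox,oy]
E
cat >a.py <<'E'
from h import *
np.set_printoptions(precision=1,suppress=True)
c1=lambda UV,z:p2w("top",crop(UV,5,180,112),z)[:,:2]
def rect(P):
    r=cv2.minAreaRect(P.astype(np.float32)); return P.mean(0)
def ax(P): # P: up-left, up-right, low-right, low-left ; world yaw of plate-like x axis
    P=np.array(P); dx=P[0]-P[3]+P[1]-P[2]; dy=P[0]-P[1]+P[3]-P[2]
    return P.mean(0),np.arctan2(dx[1],dx[0]),np.arctan2(-dy[0],dy[1]),np.hypot(*dx)/2,np.hypot(*dy)/2
pl=ax(c1([(22,93),(743,35),(795,494),(50,562)],12)); print("plate",pl)
yaw=(pl[1]*220+pl[2]*340)/560
R=np.array([[np.cos(yaw),-np.sin(yaw)],[np.sin(yaw),np.cos(yaw)]])
L=lambda p:(np.atleast_2d(p)-pl[0])@R
print("yaw",yaw)
for n,q,z in[("tile",[(324,119),(458,119),(458,276),(324,276)],34),("broad",[(172,116),(300,105),(315,299),(187,311)],34),("slim",[(514,86),(556,85),(577,277),(531,280)],34)]:
    a=ax(c1(q,z));print(n,*a,"local",L(a[0]),a[1]-yaw)
for n,q,z in[("free",(165,437),12),("ring",(411,412),12),("lid",(415,405),46),("knob",(416,397),77)]:
    p=c1(q,z);print(n,p,"local",L(p))
a=ax(p2w("top",crop([(330,78),(406,107),(318,364),(241,331)],10,360,160),70)[:,:2]);print("spacer",*a,"local",L(a[0]))
print("free exp",pl[0]+R@[-58,113],"ring exp",pl[0]+R@[-56,0],"broad",pl[0]+R@[40,68])
E
python3 a.py
```

```text
plate (array([580.3, -30.1]), np.float64(0.07244465659727753), np.float64(0.07653539842850973), np.float64(217.83148672297344), np.float64(337.42502835504047))
yaw 0.07492832128052565
tile [619.1 -25. ] -0.011183528248435552 -0.010826133087964353 72.68510181580587 60.32486136291416 local [[39.1  2.2]] -0.0861118495289612
broad [615.2  41.4] 0.07560146902093305 0.08126941771946955 90.2451851547489 57.776933986495216 local [[40.2 68.7]] 0.000673147740407401
slim [625.7 -94.2] 0.07182077522859887 0.03555906785026056 89.87711353383231 19.854099855052084 local [[ 40.5 -67.3]] -0.003107546051926785
free [[514.1  78.6]] local [[-57.8 113.3]]
ring [[524.4 -33.1]] local [[-56.    1.2]]
lid [[522.6 -34.3]] local [[-57.9   0.1]]
knob [[521.4 -34.2]] local [[-59.1   0.3]]
spacer [ 540.  -308.9] -0.38791311209711926 -0.409161239654968 59.15115190702596 17.21819426970139 local [[ -61.1 -274.9]]
free exp [514.   78.2] ring exp [524.5 -34.3] broad [615.1  40.7]
```

```bash
cat >>h.py <<'E'
def plan(x,y,z,yaw):
    s=robot.observe();from scipy.spatial.transform import Rotation as Ro
    R=Ro.from_euler("xyz",s["eef_rot"]);T=Ro.from_euler("xyz",[np.pi,0,yaw])
    print("clock",round(s["clock"],2),"pos",s["position"].round(1),"rot",s["eef_rot"].round(4),"F",s["ft_force"].round(1),"open",round(s["opening"],1),"grip",round(s["grip_force"],1),"j6",s["qpos"][5].round(2))
    print("shift cm",(R.inv().apply(np.array([x,y,z])-s["position"])/10).round(2),"rot",(R.inv()*T).as_rotvec().round(4))
E
python3 -c "
from h import *
plan(522.3,-34.3,130,.0757)"
```

```text
clock 0.1 pos [ 248.8 -517.6  230.2] rot [-3.1395e+00 -3.0000e-04  4.4780e-01] F [ 0.4  0.5 -0.2] open 85.4 grip 0.0 j6 -0.15
shift cm [ 45.58 -31.7   10.1 ] rot [-2.200e-03  1.000e-04  3.721e-01]
```

Call:
arm_command:
  commands:
    - [[45.6, -31.7, 10.0], [0, 0, 0.372], 0]
    - [[45.6, -31.7, 10.0], [0, 0, 0.372], 0]
    - [[45.6, -31.7, 10.0], [0, 0, 0.372], 0]
    - [[45.6, -31.7, 10.0], [0, 0, 0.372], 0]
    - [[45.6, -31.7, 10.0], [0, 0, 0.372], 0]
    - [[45.6, -31.7, 10.0], [0, 0, 0.372], 0]
    - [[45.6, -31.7, 10.0], [0, 0, 0.372], 0]
    - [[45.6, -31.7, 10.0], [0, 0, 0.372], 0]
    - [[45.6, -31.7, 10.0], [0, 0, 0.372], 0]
    - [[45.6, -31.7, 10.0], [0, 0, 0.372], 0]
    - [[45.6, -31.7, 10.0], [0, 0, 0.372], 0]
    - [[45.6, -31.7, 10.0], [0, 0, 0.372], 0]
    - [[45.6, -31.7, 10.0], [0, 0, 0.372], 0]
    - [[45.6, -31.7, 10.0], [0, 0, 0.372], 0]
    - [[45.6, -31.7, 10.0], [0, 0, 0.372], 0]
    - [[45.6, -31.7, 10.0], [0, 0, 0.372], 0]
    - [[45.6, -31.7, 10.0], [0, 0, 0.372], 0]
    - [[45.6, -31.7, 10.0], [0, 0, 0.372], 0]

```text
clock: 1.6
position: [522.3, -36.2, 131.3]
eef_rot: [3.141, 0.0, 0.074]
ft_force: [-0.1, 0.5, -0.2]
opening: 85.5
grip_force: 0.0
```

```bash
python3 -c "
from h import *
plan(522.3,-34.3,51,.0757)"
```

```text
clock 1.6 pos [522.3 -36.2 131.3] rot [3.1413e+00 3.0000e-04 7.4400e-02] F [-0.1  0.5 -0.2] open 85.5 grip 0.0 j6 1.26
shift cm [ 0.02 -0.19  8.03] rot [ 0.0003  0.0003 -0.0013]
```

Call:
arm_command:
  commands:
    - [[0, -0.1, 3], [0, 0, 0], 0]
    - [[0, -0.2, 6], [0, 0, 0], 0]
    - [[0, -0.2, 7.5], [0, 0, 0], 0]
    - [[0, -0.2, 8], [0, 0, 0], 0]
    - [[0, -0.2, 8], [0, 0, 0], 0.3]
    - [[0, -0.2, 8], [0, 0, 0], 0.6]
    - [[0, -0.2, 8], [0, 0, 0], 0.8]
    - [[0, -0.2, 8], [0, 0, 0], 1]
    - [[0, -0.2, 8], [0, 0, 0], 1]
    - [[0, -0.2, 8], [0, 0, 0], 1]
    - [[0, -0.2, 8], [0, 0, 0], 1]
    - [[0, -0.2, 8], [0, 0, 0], 1]

```text
clock: 2.6
position: [523.8, -33.7, 52.8]
eef_rot: [3.14, -0.002, 0.076]
ft_force: [-1.3, -1.8, 6.9]
opening: 22.3
grip_force: 58.5
```

```bash
python3 -c "
from h import *
plan(514,78.4,51,.0757)"
```

```text
clock 2.6 pos [523.8 -33.7  52.8] rot [ 3.1402e+00 -2.4000e-03  7.6000e-02] F [-1.3 -1.8  6.9] open 22.3 grip 58.5 j6 1.27
shift cm [ -0.13 -11.25   0.16] rot [ 0.0014 -0.0024  0.0003]
```

Call:
arm_command:
  commands:
    - [[0, -0.4, 0], [0, 0, 0], 1]
    - [[0, -1.2, 0], [0, 0, 0], 1]
    - [[0, -2.2, 0], [0, 0, 0], 1]
    - [[0, -3.2, 0], [0, 0, 0], 1]
    - [[0, -4.2, 0], [0, 0, 0], 1]
    - [[0, -5.2, 0], [0, 0, 0], 1]
    - [[0, -6.2, 0], [0, 0, 0], 1]
    - [[0, -7.2, 0], [0, 0, 0], 1]
    - [[0, -8.2, 0], [0, 0, 0], 1]
    - [[0, -9.2, 0], [0, 0, 0], 1]
    - [[0, -10.2, 0], [0, 0, 0], 1]
    - [[0, -10.9, 0], [0, 0, 0], 1]
    - [[0, -11.25, 0], [0, 0, 0], 1]
    - [[0, -11.25, 0], [0, 0, 0], 1]
    - [[0, -11.25, 0], [0, 0, 0], 1]

```text
clock: 3.85
position: [515.9, 78.9, 52.8]
eef_rot: [3.14, -0.004, 0.077]
ft_force: [0.1, -2.4, 5.5]
opening: 22.2
grip_force: 59.1
```

```bash
python3 -c "
from h import *
plan(514,78.4,51,.0757)
cv2.imwrite('pics/top1.png',cv2.resize(robot.camera('top')[112:232,180:340],None,fx=5,fy=5,interpolation=cv2.INTER_CUBIC))"
```

```text
clock 3.85 pos [515.9  78.9  52.8] rot [ 3.1404 -0.0038  0.0767] F [ 0.1 -2.4  5.5] open 22.2 grip 59.1 j6 1.48
shift cm [-0.19  0.03  0.18] rot [ 0.0012 -0.0038  0.001 ]
```

Call:
arm_command:
  commands:
    - [[0, 0, 0], [0, 0, 0], 0.7]
    - [[0, 0, 0], [0, 0, 0], 0.4]
    - [[0, 0, 0], [0, 0, 0], 0]
    - [[0, 0, 0], [0, 0, 0], 0]
    - [[0, 0, 0], [0, 0, 0], 0]
    - [[0, 0, 0], [0, 0, 0], 0]
    - [[0, 0, -2], [0, 0, 0], 0]
    - [[0, 0, -5], [0, 0, 0], 0]
    - [[0, 0, -9], [0, 0, 0], 0]
    - [[0, 0, -12], [0, 0, 0], 0]
    - [[0, 0, -12], [0, 0, 0], 0]

```text
clock: 4.82
position: [519.4, 79.1, 179.0]
eef_rot: [3.14, -0.015, 0.076]
ft_force: [0.9, 0.0, 0.2]
opening: 85.5
grip_force: 0.0
```

```bash
python3 -c "
from h import *
plan(540,-308.9,170,-.395+np.pi/2)
plan(540,-308.9,170,-.395-np.pi/2)
plan(540,-308.9,170,-.395)
print(robot.observe()['qpos'])
cv2.imwrite('pics/top2.png',cv2.resize(robot.camera('top')[112:232,180:340],None,fx=5,fy=5,interpolation=cv2.INTER_CUBIC))"
```

```text
clock 4.82 pos [519.4  79.1 179. ] rot [ 3.1404 -0.0146  0.0759] F [0.9 0.  0.2] open 85.5 grip 0.0 j6 1.48
shift cm [-0.9  38.84  0.93] rot [ 0.0091 -0.0124 -1.0999]
clock 4.82 pos [519.4  79.1 179. ] rot [ 3.1404 -0.0146  0.0759] F [0.9 0.  0.2] open 85.5 grip 0.0 j6 1.48
shift cm [-0.9  38.84  0.93] rot [-0.0141 -0.0104  2.0417]
clock 4.82 pos [519.4  79.1 179. ] rot [ 3.1404 -0.0146  0.0759] F [0.9 0.  0.2] open 85.5 grip 0.0 j6 1.48
shift cm [-0.9  38.84  0.93] rot [-0.0022 -0.0146  0.4709]
[-1.37963901e-02  1.42118606e-01  1.73010778e+00  9.97983520e-05
  1.25471238e+00  1.48107116e+00]
```

Call:
arm_command:
  commands:
    - [[-0.7, 38.8, 0], [0, 0, 0.47], 0]
    - [[-0.7, 38.8, 0], [0, 0, 0.47], 0]
    - [[-0.7, 38.8, 0], [0, 0, 0.47], 0]
    - [[-0.7, 38.8, 0], [0, 0, 0.47], 0]
    - [[-0.7, 38.8, 0], [0, 0, 0.47], 0]
    - [[-0.7, 38.8, 0], [0, 0, 0.47], 0]
    - [[-0.7, 38.8, 0], [0, 0, 0.47], 0]
    - [[-0.7, 38.8, 0], [0, 0, 0.47], 0]
    - [[-0.7, 38.8, 0], [0, 0, 0.47], 0]
    - [[-0.7, 38.8, 0], [0, 0, 0.47], 0]
    - [[-0.7, 38.8, 0], [0, 0, 0.47], 0]
    - [[-0.7, 38.8, 0], [0, 0, 0.47], 0]
    - [[-0.7, 38.8, 0], [0, 0, 0.47], 0]
    - [[-0.7, 38.8, 0], [0, 0, 0.47], 0]
    - [[-0.7, 38.8, 0], [0, 0, 0.47], 0]
    - [[-0.7, 38.8, 0], [0, 0, 0.47], 0]

```text
clock: 6.2
position: [536.7, -306.9, 171.3]
eef_rot: [-3.141, 0.0, -0.392]
ft_force: [0.1, -1.5, 0.5]
opening: 85.6
grip_force: 0.0
```

```bash
python3 -c "
from h import *
plan(540,-308.9,34,-.395)
cv2.imwrite('pics/w1.png',robot.camera('wrist'))
cv2.imwrite('pics/top2.png',cv2.resize(robot.camera('top')[112:232,180:340],None,fx=5,fy=5,interpolation=cv2.INTER_CUBIC))
i=robot.camera_info('wrist');V=i['view']
P=np.array([[540,-308.9,70,1]]).T;c=V@P;print(c[:3].T,i['fx']*c[0]/c[2]+i['cx'],i['fy']*c[1]/c[2]+i['cy'])"
```

```text
clock 6.2 pos [ 536.7 -306.9  171.3] rot [-3.1414e+00  1.0000e-04 -3.9230e-01] F [ 0.1 -1.5  0.5] open 85.6 grip 0.0 j6 1.3
shift cm [ 0.38  0.06 13.73] rot [-0.0002  0.0001  0.0027]
[[  0.50031971  -2.83342571 253.67246231]] [253.88830634] [189.10710676]
```

View pics/w1.png

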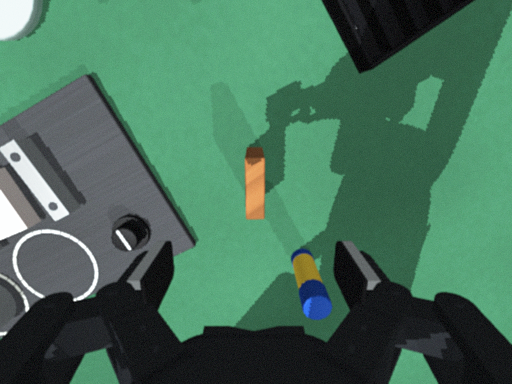

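View pics/top2.png

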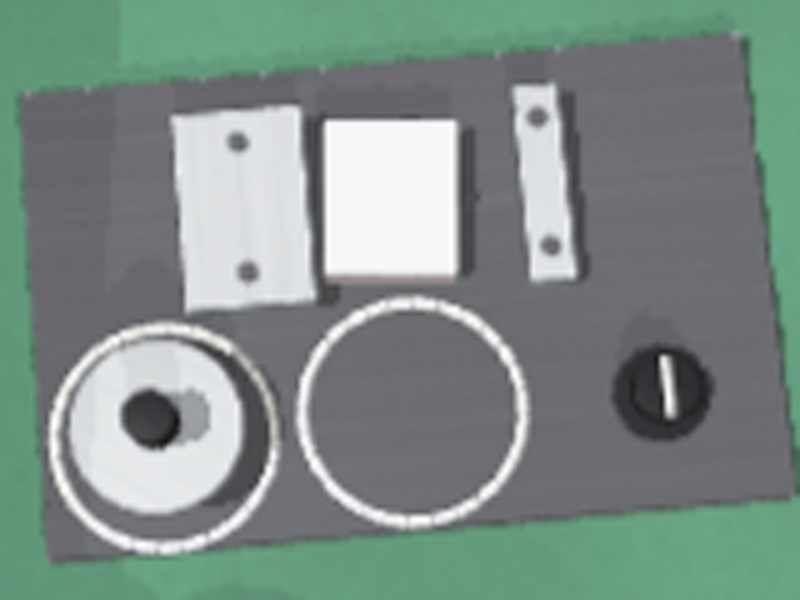

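```bash
python3 -c "
from h import *
p=p2w('top',crop([(156,426)],5,180,112),46);print(p,'free 514.0 78.4')
print(p2w('wrist',[(247,164),(264,164),(264,218),(246,219),(255,191)],70))
plan(540,-308.9,34,-.395)"
```

```text
[[514.52198265  78.53750193  46.        ]] free 514.0 78.4
[[ 564.04772498 -312.19865633   70.        ]
 [ 558.19258146 -326.27491335   70.        ]
 [ 509.81304008 -306.78989393   70.        ]
 [ 515.45105049 -290.56011798   70.        ]
 [ 537.92236876 -309.14906433   70.        ]]
clock 6.3 pos [ 536.7 -307.5  171.5] rot [ 3.1415e+00 -2.0000e-04 -3.9290e-01] F [-0.1 -0.5 -0.1] open 85.4 grip 0.0 j6 1.3
shift cm [ 0.36  0.   13.75] rot [ 0.0001 -0.0002  0.0021]
```

Call:
arm_command:
  commands:
    - [[0.1, 0, 3], [0, 0, 0], 0]
    - [[0.3, 0, 6.5], [0, 0, 0], 0]
    - [[0.3, 0, 10], [0, 0, 0], 0]
    - [[0.3, 0, 12.5], [0, 0, 0], 0]
    - [[0.3, 0, 13.7], [0, 0, 0], 0]
    - [[0.3, 0, 13.7], [0, 0, 0], 0.3]
    - [[0.3, 0, 13.7], [0, 0, 0], 0.6]
    - [[0.3, 0, 13.7], [0, 0, 0], 0.8]
    - [[0.3, 0, 13.7], [0, 0, 0], 1]
    - [[0.3, 0, 13.7], [0, 0, 0], 1]
    - [[0.3, 0, 13.7], [0, 0, 0], 1]
    - [[0.3, 0, 13.7], [0, 0, 0], 1]

```text
clock: 7.3
position: [540.6, -310.6, 36.4]
eef_rot: [3.141, -0.004, -0.394]
ft_force: [0.2, 0.9, 5.9]
opening: 17.1
grip_force: 59.2
```

```bash
python3 -c "
from h import *
plan(540,-308.9,34,-.395)"
```

```text
clock 7.3 pos [ 540.6 -310.6   36.4] rot [ 3.1406 -0.0037 -0.3942] F [0.2 0.9 5.9] open 17.1 grip 59.2 j6 1.3
shift cm [-0.12 -0.13  0.24] rot [ 0.001  -0.0037  0.0008]
```

Call:
arm_command:
  commands:
    - [[0, 0, -1], [0, 0, 0], 1]
    - [[0, 0, -3], [0, 0, 0], 1]
    - [[0, 0, -6], [0, 0, 0], 1]
    - [[0, 0, -8.5], [0, 0, 0], 1]
    - [[0, 0, -9.5], [0, 0, 0], 1]
    - [[0, 0, -9.5], [0, 0, 0], 1]

```text
clock: 7.8
position: [541.2, -311.0, 133.2]
eef_rot: [3.14, -0.007, -0.394]
ft_force: [-0.1, -0.3, -1.1]
opening: 17.6
grip_force: 58.6
```

```bash
python3 -c "
from h import *
plan(622.6,-71.5,130,.0757)"
```

```text
clock 7.8 pos [ 541.2 -311.   133.2] rot [ 3.1397 -0.0069 -0.3942] F [-0.1 -0.3 -1.1] open 17.6 grip 58.6 j6 1.3
shift cm [ -1.69 -25.24   0.27] rot [ 0.0035 -0.0064 -0.4699]
```

Call:
arm_command:
  commands:
    - [[-0.2, -3, 0], [0, 0, -0.05], 1]
    - [[-0.5, -6, 0], [0, 0, -0.1], 1]
    - [[-0.7, -9, 0], [0, 0, -0.2], 1]
    - [[-0.9, -12, 0], [0, 0, -0.27], 1]
    - [[-1.1, -15, 0], [0, 0, -0.33], 1]
    - [[-1.3, -18, 0], [0, 0, -0.39], 1]
    - [[-1.5, -21, 0], [0, 0, -0.44], 1]
    - [[-1.6, -24, 0], [0, 0, -0.47], 1]
    - [[-1.7, -25.2, 0], [0, 0, -0.47], 1]
    - [[-1.7, -25.2, 0], [0, 0, -0.47], 1]
    - [[-1.7, -25.2, 0], [0, 0, -0.47], 1]
    - [[-1.7, -25.2, 0], [0, 0, -0.47], 1]

```text
clock: 8.8
position: [619.3, -71.4, 128.2]
eef_rot: [3.141, 0.002, 0.075]
ft_force: [0.0, -1.3, -0.9]
opening: 17.1
grip_force: 58.7
```

```bash
python3 -c "
from h import *
plan(622.6,-71.5,75,.0757)"
```

```text
clock 8.8 pos [619.3 -71.4 128.2] rot [3.1414e+00 2.2000e-03 7.4700e-02] F [ 0.  -1.3 -0.9] open 17.1 grip 58.7 j6 1.24
shift cm [0.34 0.04 5.32] rot [ 0.0002  0.0022 -0.001 ]
```

Call:
arm_command:
  commands:
    - [[0.2, 0, 2], [0, 0, 0], 1]
    - [[0.3, 0, 4], [0, 0, 0], 1]
    - [[0.3, 0, 5], [0, 0, 0], 1]
    - [[0.3, 0, 5], [0, 0, 0], 1]
    - [[0.3, 0, 5], [0, 0, 0], 1]

```text
clock: 9.22
position: [622.3, -71.1, 78.5]
eef_rot: [-3.141, 0.002, 0.074]
ft_force: [0.2, 0.4, -0.7]
opening: 17.4
grip_force: 58.7
```

```bash
python3 -c "
from h import *
plan(622.6,-71.5,48,.0757)
a=cv2.resize(robot.camera('wrist')[0:300],(512,300));b=robot.camera('scene')[175:285,210:330];b=cv2.resize(b,None,fx=2.72,fy=2.72,interpolation=cv2.INTER_CUBIC)
b=cv2.resize(b,(int(b.shape[1]*300/b.shape[0]),300))[:,:288]
cv2.imwrite('pics/c3.png',np.hstack([a,b]))"
```

```text
clock 9.22 pos [622.3 -71.1  78.5] rot [-3.1411e+00  2.2000e-03  7.4200e-02] F [ 0.2  0.4 -0.7] open 17.4 grip 58.7 j6 1.25
shift cm [0.03 0.05 3.05] rot [-0.0005  0.0022 -0.0015]
```

View pics/c3.png

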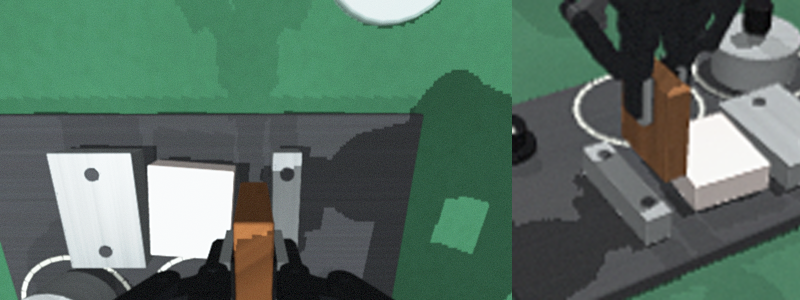

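Call:
arm_command:
  commands:
    - [[0, 0, 0.6], [0, 0, 0], 1]
    - [[0, 0, 1.2], [0, 0, 0], 1]
    - [[0, 0, 1.8], [0, 0, 0], 1]
    - [[0, 0, 2.3], [0, 0, 0], 1]
    - [[0, 0, 2.7], [0, 0, 0], 1]
    - [[0, 0, 2.9], [0, 0, 0], 1]
    - [[0, 0, 2.9], [0, 0, 0], 1]
    - [[0, 0, 2.9], [0, 0, 0], 1]

```text
clock: 9.98
position: [623.3, -70.0, 50.1]
eef_rot: [-3.141, 0.0, 0.076]
ft_force: [0.6, 0.7, -0.3]
opening: 17.2
grip_force: 58.7
```

```bash
python3 -c "
from h import *
plan(622.6,-71.5,48.4,.0757)"
```

```text
clock 9.98 pos [623.3 -70.   50.1] rot [-3.1415e+00  3.0000e-04  7.5800e-02] F [ 0.6  0.7 -0.3] open 17.2 grip 58.7 j6 1.25
shift cm [-0.08  0.14  0.17] rot [-0.0001  0.0003  0.0001]
```

Call:
arm_command:
  commands:
    - [[0, 0, 0.1], [0, 0, 0], 1]
    - [[0, 0, 0.1], [0, 0, 0], 1]
    - [[0, -0.15, 0.1], [0, 0, 0], 1]
    - [[0, -0.3, 0.1], [0, 0, 0], 1]
    - [[0, -0.45, 0.1], [0, 0, 0], 1]
    - [[0, -0.6, 0.1], [0, 0, 0], 1]
    - [[0, -0.75, 0.1], [0, 0, 0], 1]
    - [[0, -0.9, 0.1], [0, 0, 0], 1]
    - [[0, -1.0, 0.1], [0, 0, 0], 1]
    - [[0, -1.0, 0.1], [0, 0, 0], 1]
    - [[0, -1.0, 0.1], [0, 0, 0], 1]

```text
clock: 10.9
position: [622.5, -60.0, 49.3]
eef_rot: [-3.141, 0.0, 0.076]
ft_force: [0.8, -0.3, -0.6]
opening: 17.2
grip_force: 58.7
```

```bash
python3 -c "
from h import *
plan(622.6,-58,49,.0757)"
```

```text
clock 10.9 pos [622.5 -60.   49.3] rot [-3.1414e+00  2.0000e-04  7.5900e-02] F [ 0.8 -0.3 -0.6] open 17.2 grip 58.7 j6 1.26
shift cm [ 0.02 -0.2   0.03] rot [-0.0002  0.0002  0.0002]
```

Call:
arm_command:
  commands:
    - [[0, -0.05, 0], [0, 0, 0], 1]
    - [[0, -0.1, 0], [0, 0, 0], 1]
    - [[0, -0.15, 0], [0, 0, 0], 1]
    - [[0, -0.2, 0], [0, 0, 0], 1]
    - [[0, -0.25, 0], [0, 0, 0], 1]
    - [[0, -0.25, 0], [0, 0, 0], 1]

```text
clock: 11.4
position: [622.3, -57.6, 49.3]
eef_rot: [3.142, 0.0, 0.076]
ft_force: [0.3, -1.6, -0.9]
opening: 17.7
grip_force: 58.8
```

```bash
python3 -c "
from h import *
plan(622.6,-56.7,49,.0757)"
```

```text
clock 11.4 pos [622.3 -57.6  49.3] rot [3.1415e+00 1.0000e-04 7.5900e-02] F [ 0.3 -1.6 -0.9] open 17.7 grip 58.8 j6 1.26
shift cm [ 0.03 -0.09  0.03] rot [0.0001 0.0001 0.0002]
```

Call:
arm_command:
  commands:
    - [[0, -0.03, 0], [0, 0, 0], 1]
    - [[0, -0.06, 0], [0, 0, 0], 1]
    - [[0, -0.1, 0], [0, 0, 0], 1]
    - [[0, -0.1, 0], [0, 0, 0], 1]

```text
clock: 11.73
position: [622.3, -56.6, 49.3]
eef_rot: [-3.142, 0.0, 0.076]
ft_force: [0.3, -1.6, -0.3]
opening: 17.4
grip_force: 58.8
```

Call:
arm_command:
  commands:
    - [[0, -0.03, 0], [0, 0, 0], 1]
    - [[0, -0.06, 0], [0, 0, 0], 1]
    - [[0, -0.1, 0], [0, 0, 0], 1]
    - [[0, -0.1, 0], [0, 0, 0], 1]

```text
clock: 12.07
position: [622.3, -56.2, 49.3]
eef_rot: [3.141, -0.0, 0.076]
ft_force: [0.7, -3.5, 0.2]
opening: 17.2
grip_force: 58.7
```

Call:
arm_command:
  commands:
    - [[0, -0.03, 0], [0, 0, 0], 1]
    - [[0, -0.06, 0], [0, 0, 0], 1]
    - [[0, -0.06, 0], [0, 0, 0], 1]
    - [[0, -0.06, 0], [0, 0, 0], 1]

```text
clock: 12.4
position: [622.3, -56.1, 49.3]
eef_rot: [3.14, -0.0, 0.076]
ft_force: [-0.4, -5.8, -1.5]
opening: 17.5
grip_force: 58.7
```

Call:
arm_command:
  commands:
    - [[0, -0.04, 0], [0, 0, 0], 1]
    - [[0, -0.08, 0], [0, 0, 0], 1]
    - [[0, -0.12, 0], [0, 0, 0], 1]
    - [[0, -0.12, 0], [0, 0, 0], 1]
    - [[0, -0.12, 0], [0, 0, 0], 1]

```text
clock: 12.82
position: [622.3, -56.0, 49.4]
eef_rot: [3.138, -0.0, 0.076]
ft_force: [-0.4, -7.7, -0.9]
opening: 17.2
grip_force: 58.7
```

```bash
python3 -c "
from h import *
plan(622.6,-56.7,49,.0757)
a=robot.camera('wrist')[:300];b=cv2.resize(robot.camera('scene')[175:285,210:330],(327,300),interpolation=cv2.INTER_CUBIC)[:,:288]
cv2.imwrite('pics/c4.png',np.hstack([a,b]))
plan(622.6,-56.7,49,.0757)"
```

```text
clock 12.82 pos [622.3 -56.   49.4] rot [ 3.138e+00 -2.000e-04  7.590e-02] F [-0.4 -7.7 -0.9] open 17.2 grip 58.7 j6 1.27
shift cm [0.03 0.07 0.04] rot [ 0.0036 -0.0002  0.0002]
clock 12.92 pos [622.2 -56.   49.4] rot [ 3.138e+00 -1.000e-04  7.590e-02] F [-0.9 -7.5 -0.8] open 17.1 grip 58.7 j6 1.27
shift cm [0.03 0.07 0.04] rot [ 0.0036 -0.0001  0.0002]
```

View pics/c4.png

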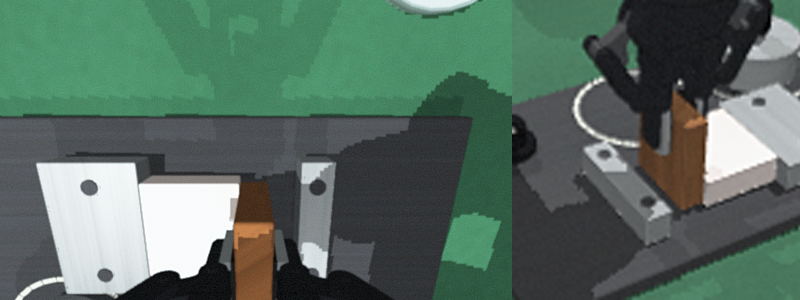

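Call:
arm_command:
  commands:
    - [[0, -0.05, 0], [0, 0, 0], 1]
    - [[0, -0.1, 0], [0, 0, 0], 1]
    - [[0, -0.1, 0], [0, 0, 0], 1]
    - [[0, -0.1, 0], [0, 0, 0], 1]
    - [[0, -0.1, 0], [0, 0, 0], 1]
    - [[0, -0.1, 0], [0, 0, 0], 1]

```text
clock: 13.42
position: [622.3, -56.0, 49.5]
eef_rot: [3.137, -0.0, 0.076]
ft_force: [-0.5, -10.6, -1.1]
opening: 17.6
grip_force: 58.7
```

```bash
python3 -c "
from h import *
plan(622.6,-56.7,49,.0757)
print(robot.close_job())"
```

```text
clock 13.42 pos [622.3 -56.   49.5] rot [ 3.1365e+00 -2.0000e-04  7.6000e-02] F [ -0.5 -10.6  -1.1] open 17.6 grip 58.7 j6 1.27
shift cm [0.03 0.08 0.05] rot [ 0.0051 -0.0002  0.0003]
the job is handed in; nothing more can be done
None
```

I handed the job in at 13.4 s: the pot stands about 1 mm from the free ring's centre, and the gripper still holds the spacer in the wide gap, pressing the tile flush against the broad stop with about 10 N; no pass or fail verdict came back.

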